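# Unscrew the basket holder and hang the slide baskets to drain

### The arm

A 6-joint arm with a two-finger parallel gripper is mounted at the origin on a cart in front of the work surface, level with it; the furniture and walls round the work are solid. World frame = base frame: x ahead of the robot, y to its left, z up, the work surface at z = 0. Lengths are in mm, angles in degrees, forces in N, time in s.
With the tool pointing down it reaches from about 300 to 850 mm from the base axis. Payload 4.2 kg.
Tool frame: the origin (TCP) lies between the finger pads; the fingertips stand 11 mm ahead of it and the grasp point (between the pads) lies 8 mm behind it (env.tips_ahead is the distance from the TCP to the fingertips, in mm); z points along the fingers, y is the line along which they close (so a half turn about z gives the same grasp; the last joint's range is limited). The gripper opens to 91 mm and grips with 3 to 60 N. Pads are 32 mm wide; open, the fingers measure 118 mm over their backs; the gripper's body (76 mm by 178 mm) begins 60 mm behind the grasp point.
Start: joints at [70.703, 18.312, 89.639, -0, 72.044, -1.146], TCP at [179.13, 546.401, 224.976] pointing down, gripper open.
Joint ranges: [-177.97, 177.97], [-48.28, 115.42], [12.27, 149.76], [-77.06, 257.06], [2.81, 150.46], [-146.56, 146.56]. Speed limits (degrees/s): [147.25, 147.25, 180, 180, 180, 180].

### API

Orientations are given as [roll, pitch, yaw] about the fixed x, y, z axes, in that order (R = Rz(yaw) Ry(pitch) Rx(roll)).
In Python, from workcell import env, cams gives the robot as it stands.
- The arm moves only by the tool step_arm, never from a script. Its arguments are lists of equal length, an entry for each row: "linear": the shift along the tool's x, y, z in units of 30 cm (1.0 is 30 cm), a list of three; "turn": the turn about the tool's z in units of 360 degrees (1.0 is 360 degrees). In form: {"linear": [[tx, ty, tz], ...], "turn": [turn, ...]}. A call has 1 to 20 rows; each row is the pose to reach, as a shift and turn from the pose commanded when the call began, along the tool's axes at that moment, turning the shorter way round; what a row does not reach only later rows make up. A row lasts 1/8 s, in which the tool goes at most 62.5 mm and 10.7 degrees, less where a joint would pass 70% of its speed; a pose out of reach is approached as far as the arm can. A call with a number of a shift or a turn outside -1 to 1 is refused whole. A call with a gripper value outside its range is refused whole. "fingers" is the closure, from -1 (fully open) to 1 (shut), so that 0 is half open, set as the call begins (left out, the last holds). The fingers move at their own pace and stop on an object; "force" is the grip in N (left out, the last holds). Time passes only in rows, so rows that repeat a pose let the fingers close. It gives the time, the measured TCP pose, the force, the opening and the grip force at its end, in the units of the state.
- env.state(): the state, without advancing time (a new reading comes with each control period).
- cams.grab_frame(name): name is "side" or "top" or "wrist"; returns a dict with "color" (400x640x3 uint8, blue, green, red), "fx", "fy", "cx", "cy" (pixels), "extrinsics" (4x4, takes a point from camera to world coordinates); the wrist camera has in their place "tool_from_camera" (4x4, takes a point from camera to tool coordinates, whose origin is the TCP and whose axes are the flange's). Camera axes: x right, y down, z forward; pixel columns grow to the right and rows downward; lengths in mm; the calibration is good to about 2 mm. A picture is of the moment at which its call begins: read the wrist's pose just before it. There is no depth.
- env.job_done(): hands the job in; it is judged then, once.
The state is a dict: "time_s": time; "qpos": joint angles; "qvel": joint speeds; "effort": joint torques, N m; "ee_pos": TCP position; "ee_rot": TCP orientation; "force": force on the tool from outside, world axes, zero at the start; "torque": the same for the moment, N m; "gripper_width": finger opening in mm; "gripper_force": force on a finger pad.
Only numpy, scipy, OpenCV 4.12 (cv2) and the standard library are available. Lean on these libraries where they do the work, as an engineer would, in place of code of your own. Each camera call takes 0.05 s, during which the arm holds its last target. There are 200 camera calls.

### The job

Take the slide-basket holder apart: unscrew the knurled nut from its stud and lift it clear, then lift the retaining plate off the stud, and lay both inside the steel tray, the plate flat on its underside. Only then take out the slide baskets, however many there are, and hang each by its handle on a hook of its own on the draining stand, hanging upright and still. Leave the other things on the bench where they are.

Things in the scene. Friction and masses are not known exactly. Their poses are not given: they have to be found in the camera images.
- holder: Fixed slide-basket holder: aluminium base disc 276 mm across, 8 mm thick, with a round boss in the middle (98 mm across, to height 26 mm), a 40 mm post on it (to 54 mm) and above that an upright threaded stud, 26 mm over the thread, its end at height 121 mm. Origin: centre of the underside. The baskets stand round the boss.
- stud_end (a point): Upper end of the stud, on its axis. Coarse right-handed thread: turned anticlockwise seen from above, the nut climbs 21 mm per turn by itself, and comes free after about three quarters of a turn (4.5 to 5 rad) from the start; until then the thread stops it being pulled up. It turns easily and stays where it is left; about 2 mm of play.
- nut: Loose knurled round steel nut, 48 mm across, 34 mm high, open through the middle; origin: centre of its underside, z along its axis. At the start it is screwed down on the plate's collar, its underside 76 mm above the holder's origin. About 90 g.
- plate: Loose aluminium retaining plate under the nut: disc 124 mm across, 4 mm thick, with a collar 48 mm across, 18 mm high on its middle (22 in all) and a 30 mm hole. Origin: centre of the underside, z up. At the start it lies 54 mm above the holder's origin, its edge 7 mm over the baskets' inner rims (1 mm gap). Free to lift straight up by the collar once the nut is off. About 150 g.
- tray: Loose shallow steel tray, outside 160 mm (its x) by 240 mm (its y) by 20 mm high, walls and floor 4 mm. Origin: centre of its underside.
- drain_stand: Fixed draining stand: a drip tray with a wire frame that carries three steel hooks side by side; its top rail, behind the hooks, is 151 mm high. Origin: on the underside, below the middle hook's low point; the hooks point along its -x (roughly towards the robot), side by side along its y.
- basket_1: Slide basket, perhaps absent: open steel box 50 mm (its x) by 60 (its y) by 45 high, with an arched handle of 6 mm wire in its y-z plane: legs at y = +-28 mm, rising to a blunt peak 86 mm above the underside. On the peak an upright black grip fin, 9 mm thick (x), 30 wide (y), its top at 116 mm. Origin: centre of the underside. At first about 80 mm from the stud, x pointing away from it. 80 g.
- bar_1 (a point): The peak of the handle arch of basket 1 (centre of the wire), 86 mm above its underside; axes as the basket's.
- basket_2: Slide basket, perhaps absent: open steel box 50 mm (its x) by 60 (its y) by 45 high, with an arched handle of 6 mm wire in its y-z plane: legs at y = +-28 mm, rising to a blunt peak 86 mm above the underside. On the peak an upright black grip fin, 9 mm thick (x), 30 wide (y), its top at 116 mm. Origin: centre of the underside. At first about 80 mm from the stud, x pointing away from it. 80 g.
- bar_2 (a point): The peak of the handle arch of basket 2 (centre of the wire), 86 mm above its underside; axes as the basket's.
- basket_3: Slide basket, perhaps absent: open steel box 50 mm (its x) by 60 (its y) by 45 high, with an arched handle of 6 mm wire in its y-z plane: legs at y = +-28 mm, rising to a blunt peak 86 mm above the underside. On the peak an upright black grip fin, 9 mm thick (x), 30 wide (y), its top at 116 mm. Origin: centre of the underside. At first about 80 mm from the stud, x pointing away from it. 80 g.
- bar_3 (a point): The peak of the handle arch of basket 3 (centre of the wire), 86 mm above its underside; axes as the basket's.
- hook_1 (a point): Seat (low point) of the left-hand (+y of the stand) hook, centre of its 8 mm wire, 130 mm above the worktop; axes as the stand's. The tip is 12 mm out along -x and 9 mm higher; behind the seat the wire climbs to 14 mm higher at x = 18 mm and runs back to a cross rail at x = 68, 16 higher. Hooks are 78 mm apart. A hung basket's handle peak is about 9 mm above this point.
- hook_2 (a point): Seat (low point) of the middle hook, centre of its 8 mm wire, 130 mm above the worktop; axes as the stand's. The tip is 12 mm out along -x and 9 mm higher; behind the seat the wire climbs to 14 mm higher at x = 18 mm and runs back to a cross rail at x = 68, 16 higher. Hooks are 78 mm apart. A hung basket's handle peak is about 9 mm above this point.
- hook_3 (a point): Seat (low point) of the right-hand (-y of the stand) hook, centre of its 8 mm wire, 130 mm above the worktop; axes as the stand's. The tip is 12 mm out along -x and 9 mm higher; behind the seat the wire climbs to 14 mm higher at x = 18 mm and runs back to a cross rail at x = 68, 16 higher. Hooks are 78 mm apart. A hung basket's handle peak is about 9 mm above this point.
- salt_bottle: White reagent bottle with a red cap, 54 mm across, 120 mm tall. Bystander. Origin: centre of its underside.
- timer: White bench timer with three keys, 66 x 66 x 19 mm. Bystander. Origin: centre of its underside.
- marker: White marker pen with a black cap, 137 mm long, lying flat. Bystander. Origin: centre of its underside.
Mind the look-alikes: they are no part of the job. Several things have the shape of the nut; the one meant has the colours described above.

How it is judged:
By the outcome, as a careful person would: the job done as asked, in the order asked, and still so for the second after the job is handed in, with the robot touching nothing.
Of basket_1, basket_2, basket_3 only 2 to 3 are there at a start; the rules pass over those that are not, and their reading is None.
At some moment in a run one of tray, basket_1, basket_2, basket_3 may be knocked a few centimetres aside while the robot is not near it.
It also fails if it takes over 208 s, if anything falls off the work surface, if the arm or the gripper's body presses on something with over 40 N, if the wrist force passes 120 N, or if a joint passes its speed limit or range.

## Working session

There is one attempt and no reset: what is moved stays moved. The work goes in short steps, Python scripts to look and compute and a tool call to move; the robot and the scene stay as the last step left them, time stands still between calls to the robot, and variables do not carry over. Pictures are saved under pics/ and viewed, at most 14 in all, crops included, and the job is handed in when it is done.

Besides the shell and the picture viewer there is one more tool, called after "Call:" by a JSON object that holds its "fn" and its "kwargs". step_arm: Moves the arm, as the interface text tells. Its arguments: {"type":"object","properties":{"linear":{"type":"array"},"turn":{"type":"array"},"fingers":{"type":"number"},"force":{"type":"number"}},"required":["linear","turn"]}

```bash
mkdir -p pics
cat > h.py <<'E'
import numpy as np, cv2
from workcell import env, cams
from scipy.spatial.transform import Rotation as R
def save(n,f):
    g=cams.grab_frame(n); cv2.imwrite('pics/'+f,g['color']); np.save('pics/'+f[:-4]+'.npy',{k:v for k,v in g.items()},allow_pickle=True); return g
def ray(g,u,v,z,T=None):
    T=np.array(g['extrinsics']) if T is None else T
    d=T[:3,:3]@np.array([(u-g['cx'])/g['fx'],(v-g['cy'])/g['fy'],1]); o=T[:3,3]
    return o+d*(z-o[2])/d[2]
def proj(g,p,T=None):
    T=np.array(g['extrinsics']) if T is None else T
    q=np.linalg.inv(T)@np.append(p,1); return g['fx']*q[0]/q[2]+g['cx'],g['fy']*q[1]/q[2]+g['cy']
def load(f): return np.load('pics/'+f+'.npy',allow_pickle=True).item()
def wristT(g,s):
    T=np.eye(4); T[:3,:3]=R.from_euler('xyz',s['ee_rot'],degrees=True).as_matrix(); T[:3,3]=s['ee_pos']; return T@np.array(g['tool_from_camera'])
def move(x,y,z,yaw=None):
    s=env.state(); M=R.from_euler('xyz',s['ee_rot'],degrees=True).as_matrix()
    d=M.T@(np.array([x,y,z])-s['ee_pos'])/300; print('lin',d.round(4),'rot',np.round(s['ee_rot'],1))
E
python3 - <<'E'
from h import *
s=env.state();print(s)
for n in('top','side'):
    g=save(n,n+'0.png');print(np.array(g['extrinsics']).round(2).tolist(),g['fx'],g['cx'],g['cy'])
a=cv2.imread('pics/top0.png');cv2.imwrite('pics/top0b.png',cv2.resize(a,(800,500),interpolation=cv2.INTER_CUBIC))
E
```

```text
{'time_s': 0.0, 'qpos': array([ 7.07009988e+01,  1.83513907e+01,  8.97063544e+01, -3.93590088e-04,
        7.20434844e+01, -1.14484519e+00]), 'qvel': array([ 0.01443854,  0.03634197, -0.07768126,  0.00778179,  0.05924283,
        0.05774319]), 'effort': array([-1.00711153e-03, -4.12445033e+01, -2.31978571e+01,  7.25135906e-02,
        4.58300533e-02, -1.51054160e-04]), 'ee_pos': array([178.98628455, 545.9227243 , 224.12312392]), 'ee_rot': array([-1.79898783e+02, -1.64843296e-03,  1.61845964e+02]), 'force': array([0.21251207, 1.14436793, 0.06978899]), 'torque': array([-0.03492846, -0.00940097,  0.01158736]), 'gripper_force': 0.0, 'gripper_width': 91.21029251484826}
[[0.03, -0.99, 0.11, 421.37], [-1.0, -0.03, -0.02, 14.91], [0.02, -0.11, -0.99, 1519.43], [0.0, 0.0, 0.0, 1.0]] 457.7672285793941 314.08241671554305 200.6822966032051
[[0.86, -0.31, 0.4, 81.58], [-0.51, -0.52, 0.69, -855.29], [-0.01, -0.79, -0.61, 866.47], [0.0, 0.0, 0.0, 1.0]] 417.7960211501689 315.83878764395956 202.0153732042907
```

View pics/top0b.png

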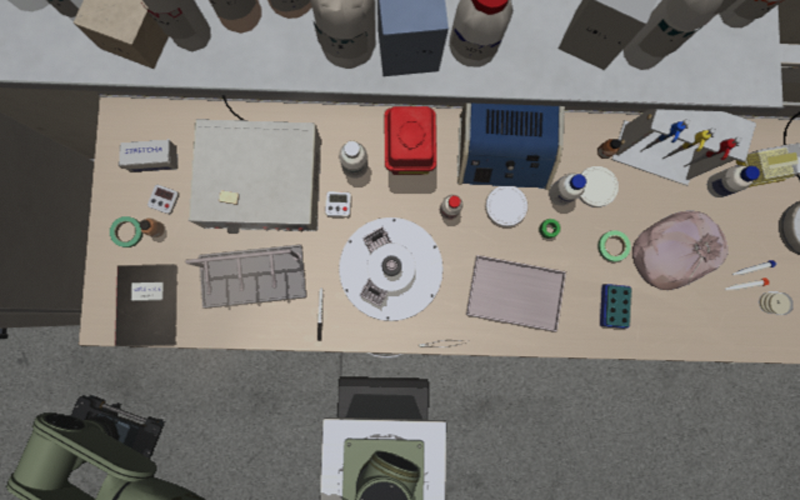

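View pics/side0.png

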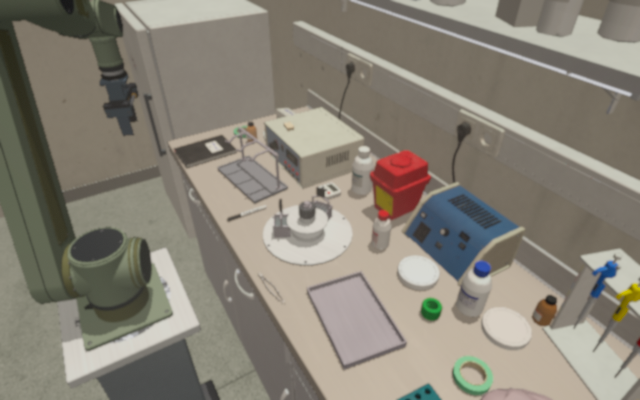

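The top view shows the holder centred near (391,268), two baskets at (376,240) and (373,292), the tray at (516,293) and the stand at (250,277), all in the 800-wide picture. The nut is grey, and the green rings are decoys. Next I'll enlarge this area.

Run:
```python
from h import *
g=load('top0');a=g['color'][185:275,145:365]
cv2.imwrite('pics/c1.png',cv2.resize(a,None,fx=3.6,fy=3.6,interpolation=cv2.INTER_CUBIC))
g=load('side0');a=g['color'][120:270,210:360]
cv2.imwrite('pics/c2.png',cv2.resize(a,None,fx=4,fy=4,interpolation=cv2.INTER_CUBIC))
```

```text
(no output)
```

View pics/c1.png

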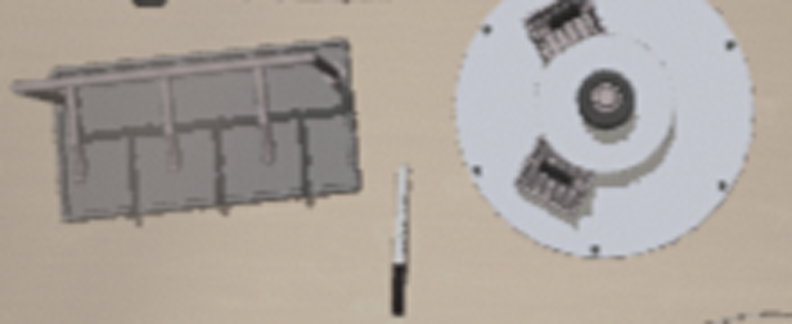

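View pics/c2.png

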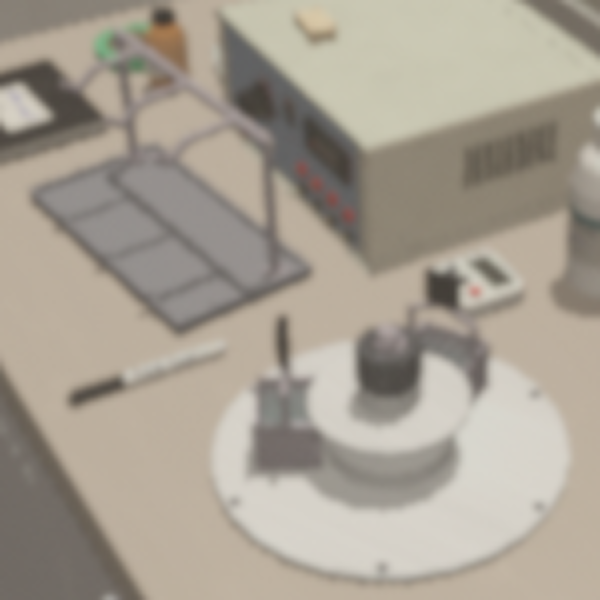

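Run:
```python
from h import *
g=load('top0')
P=lambda n,u,v,z:print(n,ray(g,u/3.6+145,v/3.6+185,z).round(1))
for u,v in((81,175),(174,165),(267,158)):P('tip',u,v,139)
P('stud',606,97,121)
P('base',604,116,8)
P('finA',560,13,116);P('finB',553,173,116)
for u,v in((477,257),(565,270),(556,331),(467,316)):print('tray',ray(g,u/1.25,v/1.25,20).round(1))
for u,v in((346,50),(62,217),(358,188),(52,70)):P('stand',u,v,5)
T=np.array(cams.grab_frame('wrist')['tool_from_camera']);print(T.round(2).tolist())
```

```text
tip [461.4 428.9 139. ]
tip [471.8 352.5 139. ]
tip [479.8 275.6 139. ]
stud [540.5  -5.9 121. ]
base [532.5  -6.2   8. ]
finA [612.1  35.5 116. ]
finB [474.8  37.3 116. ]
tray [ 576.5 -232.1   20. ]
tray [ 548.7 -465.5   20. ]
tray [ 388.4 -441.    20. ]
tray [ 421.  -207.6   20. ]
stand [586.9 233.3   5. ]
stand [426.8 483.9   5. ]
stand [460.4 216.8   5. ]
stand [560.6 501.5   5. ]
[[0.0, -0.97, -0.25, 69.71], [1.0, 0.0, -0.0, -0.54], [0.0, -0.25, 0.97, -158.05], [0.0, 0.0, 0.0, 1.0]]
```

Two baskets are present, A at about 29° and B at about 146° around the stud at roughly (537,-6). Now I'll move over the holder.

Call:
{"fn": "step_arm", "kwargs": {"linear": [[-0.853,-0.688,-0.1],[-0.853,-0.688,-0.1],[-0.853,-0.688,-0.1],[-0.853,-0.688,-0.1],[-0.853,-0.688,-0.1],[-0.853,-0.688,-0.1],[-0.853,-0.688,-0.1]], "turn": [0.1,0.1,0.1,0.1,0.1,0.1,0.1], "fingers": -1, "force": 30}}

```text
time_s: 1.02
ee_pos: [358.4, 269.6, 255.0]
ee_rot: [180.0, -0.0, 125.7]
force: [0.2, 0.0, -0.2]
gripper_width: 91.4
gripper_force: 0.0
```

Run:
```python
from h import *
move(537,-6,260);print(env.state()['ee_pos'])
```

```text
lin [-1.0934 -0.0523 -0.017 ] rot [180.   -0.  125.7]
[358.44049142 269.59576419 254.98359907]
```

Call:
{"fn": "step_arm", "kwargs": {"linear": [[-1.0,-0.05,0],[-1.0,-0.05,0],[-1.0,-0.05,0],[-1.0,-0.05,0],[-1.0,-0.05,0],[-1.0,-0.05,0],[-1.0,-0.05,0]], "turn": [0.1,0.1,0.1,0.1,0.1,0.1,0.1]}}

```text
time_s: 1.9
ee_pos: [521.0, 20.0, 254.4]
ee_rot: [-179.9, -0.1, 89.9]
force: [0.2, 0.0, -0.1]
gripper_width: 91.2
gripper_force: 0.0
```

Run:
```python
from h import *
s=env.state();g=save('wrist','w1.png');T=wristT(g,s);np.save('pics/w1T.npy',T)
print(s['ee_pos'],s['ee_rot'],s['qpos'].round(1))
for p in((537,-6,121),(537,-6,110),(474.8,37.3,116),(612,35.5,116)):print(np.round(proj(g,p,T)))
```

```text
[521.02885017  19.9823138  254.41084287] [-1.79909230e+02 -5.67652803e-02  8.99041587e+01] [ 0.9 12.5 93.5  0.1 74.1  1. ]
[338. 219.]
[337. 216.]
[279. 178.]
[409. 180.]
```

View pics/w1.png

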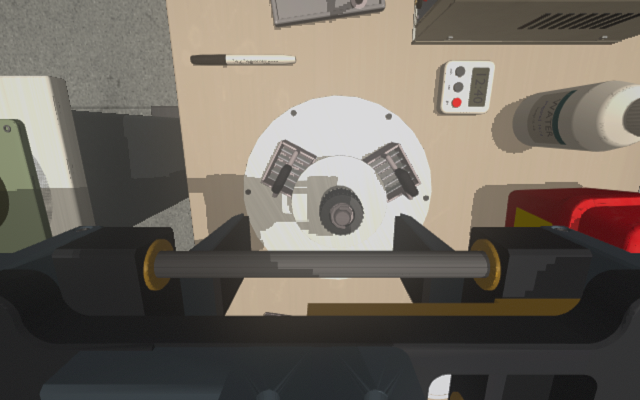

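The wrist view puts the stud end at (343,215), the nut's centre at (341,211), and the fins at about (283,178) and (405,182).

Run:
```python
from h import *
g=load('w1');T=np.load('pics/w1T.npy')
print(ray(g,343,215,121,T),ray(g,341,211,110,T),ray(g,281,180,112,T),ray(g,406,182,112,T),ray(g,338,189,8,T))
c=cv2.resize(g['color'][130:260,235:445],None,fx=3.8,fy=3.8,interpolation=cv2.INTER_CUBIC);cv2.imwrite('pics/w1c.png',c)
```

```text
[542.73579189  -1.50205535 121.        ] [ 5.41280910e+02 -2.79272361e-01  1.10000000e+02] [476.51417192  34.86956309 112.        ] [610.15172048  32.54562174 112.        ] [543.38361926   2.96222878   8.        ]
```

View pics/w1c.png

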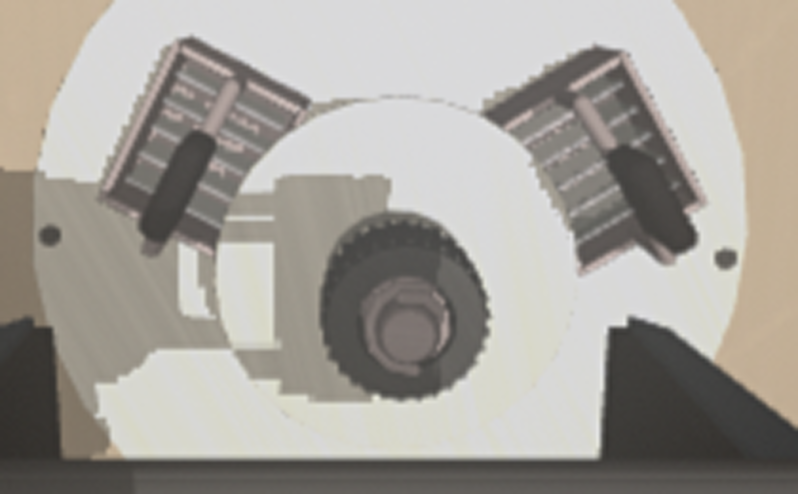

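Call:
{"fn": "step_arm", "kwargs": {"linear": [[-0.083,0.067,0.2],[-0.083,0.067,0.2],[-0.083,0.067,0.2],[-0.083,0.067,0.2],[-0.083,0.067,0.2],[-0.083,0.067,0.2],[-0.083,0.067,0.2],[-0.083,0.067,0.2],[-0.083,0.067,0.2],[-0.083,0.067,0.2],[-0.083,0.067,0.2],[-0.083,0.067,0.2],[-0.083,0.067,0.2],[-0.083,0.067,0.2],[-0.083,0.067,0.2],[-0.083,0.067,0.35],[-0.083,0.067,0.45],[-0.083,0.067,0.545],[-0.083,0.067,0.545],[-0.083,0.067,0.545]], "turn": [0.395,0.395,0.395,0.395,0.395,0.395,0.395,0.395,0.395,0.395,0.395,0.395,0.395,0.395,0.395,0.395,0.395,0.395,0.395,0.395], "fingers": -0.55}}

```text
time_s: 4.45
ee_pos: [542.3, -5.8, 92.6]
ee_rot: [-179.9, -0.1, -52.3]
force: [1.1, -0.5, -0.2]
gripper_width: 70.7
gripper_force: 0.0
```

Call:
{"fn": "step_arm", "kwargs": {"linear": [[0,0,0],[0,0,0],[0,0,0],[0,0,0],[0,0,0],[0,0,0]], "turn": [0,0,0,0,0,0], "fingers": 0.5, "force": 20}}

```text
time_s: 5.2
ee_pos: [542.3, -6.3, 92.1]
ee_rot: [-179.9, -0.1, -52.4]
force: [1.9, 0.9, 5.3]
gripper_width: 49.6
gripper_force: 20.0
```

Run:
```python
from h import *
s=env.state();print(s['qpos'].round(1),s['ee_pos'],s['ee_rot'],s['force'],s['torque'],s['gripper_width'],s['gripper_force'])
```

```text
[ -1.9  22.2 104.8   0.   52.8 140.5] [542.32716192  -6.30163125  92.05055996] [-1.79907115e+02 -5.91878999e-02 -5.23561578e+01] [1.90724942 0.91351994 5.26275476] [0.21333829 0.0092608  0.00858384] 49.649139334321475 20.002663009800017
```

Call:
{"fn": "step_arm", "kwargs": {"linear": [[0,0,-0.002],[0,0,-0.004],[0,0,-0.006],[0,0,-0.008],[0,0,-0.01],[0,0,-0.012],[0,0,-0.014],[0,0,-0.016],[0,0,-0.018],[0,0,-0.02],[0,0,-0.022],[0,0,-0.0235],[0,0,-0.0255],[0,0,-0.0275],[0,0,-0.0275]], "turn": [-0.028,-0.056,-0.084,-0.112,-0.14,-0.168,-0.196,-0.224,-0.252,-0.28,-0.308,-0.336,-0.364,-0.392,-0.392]}}

```text
time_s: 7.08
ee_pos: [541.8, -6.0, 99.7]
ee_rot: [180.0, -0.0, 88.6]
force: [1.1, 1.8, 2.0]
gripper_width: 49.9
gripper_force: 20.0
```

Call:
{"fn": "step_arm", "kwargs": {"linear": [[0,0,-0.002],[0,0,-0.004],[0,0,-0.006],[0,0,-0.008],[0,0,-0.01],[0,0,-0.012],[0,0,-0.014],[0,0,-0.016],[0,0,-0.018],[0,0,-0.02],[0,0,-0.022],[0,0,-0.0235],[0,0,-0.0255],[0,0,-0.0275],[0,0,-0.0275],[0,0,-0.0275]], "turn": [-0.028,-0.056,-0.084,-0.112,-0.14,-0.168,-0.196,-0.224,-0.252,-0.28,-0.308,-0.336,-0.364,-0.392,-0.392,-0.392]}}

```text
time_s: 9.07
ee_pos: [541.7, -6.6, 108.1]
ee_rot: [-180.0, 0.0, -130.3]
force: [0.4, 0.5, 4.1]
gripper_width: 50.0
gripper_force: 20.0
```

Call:
{"fn": "step_arm", "kwargs": {"linear": [[0,0,-0.01],[0,0,-0.02],[0,0,-0.02],[0,0,-0.02]], "turn": [0,0,0,0]}}

```text
time_s: 9.57
ee_pos: [541.2, -6.3, 113.8]
ee_rot: [180.0, -0.0, -130.1]
force: [1.2, 1.7, -1.7]
gripper_width: 50.1
gripper_force: 20.0
```

Run:
```python
from h import *
s=env.state();print(s['qpos'].round(1),s['ee_pos'],s['ee_rot'],s['force'],s['torque'],s['gripper_width'],s['gripper_force'])
```

```text
[  -1.9   20.8  103.3    0.    55.9 -141.8] [541.19485609  -6.33908607 113.83341528] [ 1.79961194e+02 -2.72281017e-02 -1.30124624e+02] [ 1.15514798  1.68483014 -1.65976985] [ 0.1786886  -0.11707547  0.01591109] 50.11766877985102 19.998623547144234
```

The nut is free, so I'll lift it and carry it toward the tray.

Call:
{"fn": "step_arm", "kwargs": {"linear": [[0,0,-0.15],[0,0,-0.3],[0,0,-0.45],[0.9,-0.53,-0.45],[0.9,-0.53,-0.45],[0.9,-0.53,-0.45],[0.9,-0.53,-0.45],[0.9,-0.53,-0.45],[0.9,-0.53,-0.45],[0.9,-0.53,-0.45],[0.9,-0.53,-0.45],[0.9,-0.53,-0.45],[0.9,-0.53,-0.45],[0.9,-0.53,-0.45],[0.9,-0.53,-0.45],[0.9,-0.53,-0.45],[0.9,-0.53,-0.45],[0.9,-0.53,-0.45],[0.9,-0.53,-0.45]], "turn": [0,0,0,0.408,0.408,0.408,0.408,0.408,0.408,0.408,0.408,0.408,0.408,0.408,0.408,0.408,0.408,0.408,0.408]}}

```text
time_s: 11.95
ee_pos: [488.8, -315.2, 248.7]
ee_rot: [-179.9, -0.0, 83.1]
force: [0.7, 0.6, -1.1]
gripper_width: 49.9
gripper_force: 20.0
```

Run:
```python
from h import *
s=env.state();print(s['ee_pos'],s['ee_rot'],s['qpos'].round(1),s['gripper_width'])
move(474.3,-410.4,24)
a=save('top','top1.png')['color'];g=save('wrist','w2.png');b=g['color'];np.save('pics/w2T.npy',wristT(g,s))
a=cv2.resize(a[185:275,265:465],(800,360),interpolation=cv2.INTER_CUBIC)
cv2.imwrite('pics/v2.png',np.vstack([a,np.pad(cv2.resize(b[:300],(512,240)),((0,0),(0,288),(0,0)))]))
```

```text
[ 488.83527265 -315.16823675  248.65213025] [-1.79942422e+02 -2.24204708e-02  8.31036850e+01] [-33.9  18.2  86.4  -0.   75.5 -27. ] 49.924820829594246
lin [-0.3213 -0.0092  0.7487] rot [-179.9   -0.    83.1]
```

View pics/v2.png

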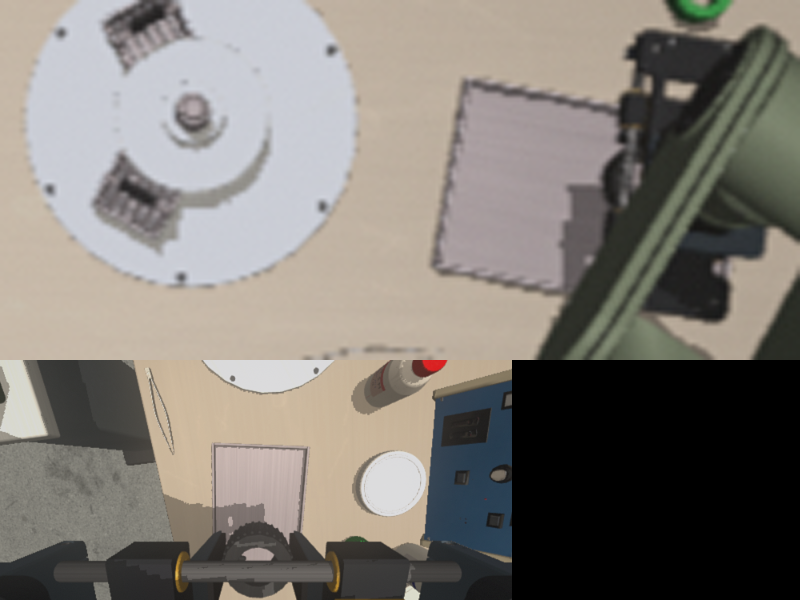

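The nut is held, the plate and baskets haven't moved, and the tray's corner is at (465,78) in the crop, as before. I'll set the nut down at the far end of the tray.

Call:
{"fn": "step_arm", "kwargs": {"linear": [[-0.32,-0.009,0],[-0.32,-0.009,0.15],[-0.32,-0.009,0.35],[-0.32,-0.009,0.55],[-0.32,-0.009,0.68],[-0.32,-0.009,0.72],[-0.32,-0.009,0.74],[-0.32,-0.009,0.752],[-0.32,-0.009,0.752],[-0.32,-0.009,0.752]], "turn": [0,0,0,0,0,0,0,0,0,0]}}

```text
time_s: 13.3
ee_pos: [475.3, -410.6, 24.4]
ee_rot: [179.9, 0.1, 83.0]
force: [0.1, 0.5, -0.9]
gripper_width: 49.6
gripper_force: 20.0
```

Run:
```python
from h import *
s=env.state();print(s['ee_pos'],s['force'],s['gripper_width'])
```

```text
[ 475.32245906 -410.61585151   24.37838233] [ 0.0614821   0.53307013 -0.93126368] 49.620547788448334
```

Call:
{"fn": "step_arm", "kwargs": {"linear": [[0,0,0.005],[0,0,0.01],[0,0,0.013],[0,0,0.013]], "turn": [0,0,0,0]}}

```text
time_s: 13.8
ee_pos: [475.1, -410.5, 21.1]
ee_rot: [179.9, 0.0, 83.0]
force: [-2.3, 1.9, 8.3]
gripper_width: 49.7
gripper_force: 20.0
```

Contact at 8 N, so I'll release and retreat.

Call:
{"fn": "step_arm", "kwargs": {"linear": [[0,0,0],[0,0,0],[0,0,0],[0,0,-0.02],[0,0,-0.1],[0,0,-0.3],[0,0,-0.5],[0,0,-0.7],[0,0,-0.7]], "turn": [0,0,0,0,0,0,0,0,0], "fingers": -0.5}}

```text
time_s: 14.92
ee_pos: [476.9, -412.1, 236.0]
ee_rot: [179.4, 0.4, 83.0]
force: [-0.4, 0.3, -1.7]
gripper_width: 68.5
gripper_force: 0.0
```

Run:
```python
from h import *
s=env.state();print(s['gripper_width'],s['qpos'].round(1))
move(541.5,-5.5,75)
```

```text
68.50165025487405 [-41.9  22.6  81.4   0.   75.2 -34.9]
lin [1.3751 0.0432 0.5274] rot [179.4   0.4  83. ]
```

Call:
{"fn": "step_arm", "kwargs": {"linear": [[1.0,0.043,0],[1.0,0.043,0],[1.0,0.043,0],[1.0,0.043,0],[1.0,0.043,0],[1.0,0.043,0]], "turn": [0,0,0,0,0,0]}}

```text
time_s: 15.68
ee_pos: [523.8, -110.9, 228.5]
ee_rot: [-179.9, -0.1, 83.3]
force: [-0.6, -0.5, 0.3]
gripper_width: 67.9
gripper_force: 0.0
```

Run:
```python
from h import *
s=env.state();move(541.5,-5.5,72)
print(s['ee_pos'],s['force'],s['gripper_width'])
```

```text
lin [0.3553 0.0186 0.5218] rot [-1.799e+02 -1.000e-01  8.330e+01]
[ 523.79897752 -110.91073134  228.45805313] [-0.55338502 -0.49276626  0.25409948] 67.93693258684488
```

Call:
{"fn": "step_arm", "kwargs": {"linear": [[0.36,0.019,0],[0.36,0.019,0.15],[0.36,0.019,0.25],[0.36,0.019,0.25],[0.36,0.019,0.25],[0.36,0.019,0.25]], "turn": [0,0,0,0,0,0]}}

```text
time_s: 16.42
ee_pos: [543.9, -8.5, 155.9]
ee_rot: [179.8, -0.0, 82.9]
force: [0.6, -0.1, 0.7]
gripper_width: 68.6
gripper_force: 0.0
```

Run:
```python
from h import *
s=env.state();move(541.5,-5.5,72)
print(s['ee_pos'],s['force'],s['gripper_width'])
```

```text
lin [ 0.0088 -0.0101  0.2797] rot [179.8  -0.   82.9]
[543.93160014  -8.47674005 155.92166244] [ 0.56231714 -0.05031848  0.6838433 ] 68.60175673316381
```

Call:
{"fn": "step_arm", "kwargs": {"linear": [[0.009,-0.008,0],[0.009,-0.008,0.1],[0.009,-0.008,0.2],[0.009,-0.008,0.26],[0.009,-0.008,0.28],[0.009,-0.008,0.28],[0.009,-0.008,0.28]], "turn": [0,0,0,0,0,0,0]}}

```text
time_s: 17.3
ee_pos: [541.7, -4.6, 71.4]
ee_rot: [179.9, -0.0, 83.0]
force: [-0.2, -0.3, 0.4]
gripper_width: 68.3
gripper_force: 0.0
```

Call:
{"fn": "step_arm", "kwargs": {"linear": [[0,0,0],[0,0,0],[0,0,0],[0,0,0],[0,0,0]], "turn": [0,0,0,0,0], "fingers": 0.5, "force": 25}}

```text
time_s: 17.92
ee_pos: [541.4, -4.6, 70.8]
ee_rot: [179.9, -0.0, 83.0]
force: [-0.1, -0.2, 4.4]
gripper_width: 50.4
gripper_force: 25.0
```

Call:
{"fn": "step_arm", "kwargs": {"linear": [[0,0,-0.02],[0,0,-0.04],[0,0,-0.06],[0,0,-0.08],[0,0,-0.08]], "turn": [0,0,0,0,0]}}

```text
time_s: 18.55
ee_pos: [540.9, -4.6, 95.0]
ee_rot: [180.0, -0.0, 83.0]
force: [0.9, 0.3, -1.4]
gripper_width: 50.2
gripper_force: 25.0
```

Call:
{"fn": "step_arm", "kwargs": {"linear": [[0,0,-0.15],[0,0,-0.3],[0,0,-0.45],[-0.2,-0.01,-0.45],[-0.4,-0.02,-0.45],[-0.6,-0.03,-0.45],[-0.8,-0.042,-0.45],[-0.97,-0.052,-0.45],[-0.97,-0.052,-0.45],[-0.97,-0.052,-0.45],[-0.97,-0.052,-0.45]], "turn": [0,0,0,0,0,0,0,0,0,0,0]}}

```text
time_s: 19.92
ee_pos: [490.0, -290.1, 229.3]
ee_rot: [-180.0, -0.0, 83.1]
force: [-0.5, -0.5, -2.6]
gripper_width: 50.3
gripper_force: 25.0
```

Run:
```python
from h import *
s=env.state();print(s['ee_pos'],s['gripper_width'])
a=save('top','top2.png')['color'];g=save('side','s2.png');b=g['color']
a=cv2.resize(a[185:275,265:465],(800,360),interpolation=cv2.INTER_CUBIC)
b=cv2.resize(b[240:370,270:420],(277,240));
cv2.imwrite('pics/v3.png',np.vstack([a,np.pad(b,((0,0),(0,800-277),(0,0)))]))
move(489.8,-291.4,24)
```

```text
[ 490.04327418 -290.13072186  229.2992848 ] 50.25887127219777
lin [-0.0041 -0.0009  0.685 ] rot [-180.    -0.    83.1]
```

View pics/v3.png

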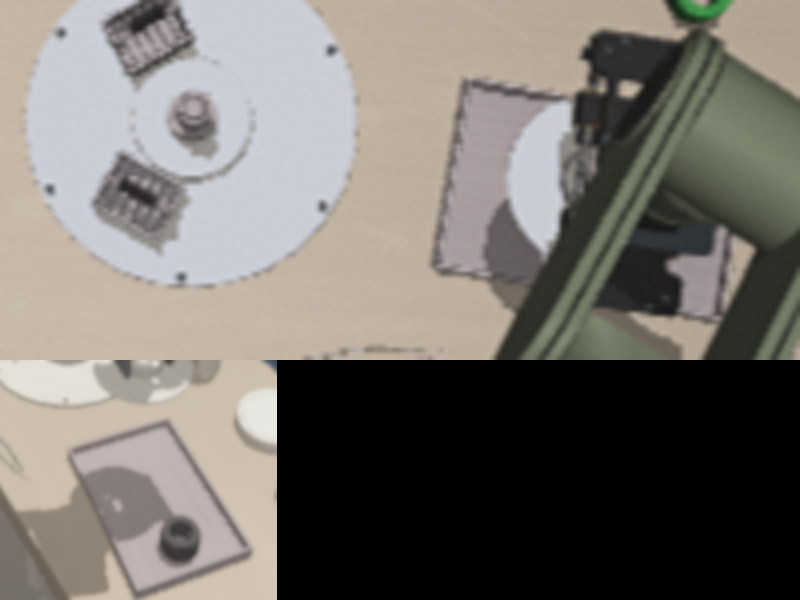

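The plate is held level over the tray, the nut sits in its far end, and both baskets are in place. Lowering the plate.

Call:
{"fn": "step_arm", "kwargs": {"linear": [[-0.002,0,0.2],[-0.002,0,0.4],[-0.002,0,0.55],[-0.002,0,0.62],[-0.002,0,0.66],[-0.002,0,0.68],[-0.002,0,0.688],[-0.002,0,0.696],[-0.002,0,0.698],[-0.002,0,0.698]], "turn": [0,0,0,0,0,0,0,0,0,0]}}

```text
time_s: 21.28
ee_pos: [490.6, -292.4, 21.7]
ee_rot: [179.9, 0.0, 83.0]
force: [0.3, 1.1, 5.6]
gripper_width: 50.4
gripper_force: 25.0
```

Call:
{"fn": "step_arm", "kwargs": {"linear": [[0,0,0],[0,0,0],[0,0,0],[0,0,-0.02],[0,0,-0.1],[0,0,-0.3],[0,0,-0.5],[0,0,-0.7],[0,0,-0.75],[0,0,-0.75],[0,0,-0.75]], "turn": [0,0,0,0,0,0,0,0,0,0,0], "fingers": -0.5}}

```text
time_s: 22.65
ee_pos: [489.0, -291.5, 242.9]
ee_rot: [-179.8, -0.1, 83.0]
force: [0.1, 0.4, -1.4]
gripper_width: 68.2
gripper_force: 0.0
```

Run:
```python
from h import *
s=env.state();print(s['qpos'].round(1))
move(520,-20,250)
```

```text
[-32.   17.3  88.5   0.   74.4 -25. ]
lin [ 0.911  -0.0076 -0.0221] rot [-1.798e+02 -1.000e-01  8.300e+01]
```

Call:
{"fn": "step_arm", "kwargs": {"linear": [[0.9,0.05,0],[0.9,0.05,0],[0.9,0.05,0],[0.9,0.05,0],[0.9,0.05,0],[0.9,0.05,0],[0.9,0.05,0],[0.9,0.05,0]], "turn": [0,0,0,0,0,0,0,0]}}

```text
time_s: 23.65
ee_pos: [537.4, -27.2, 244.6]
ee_rot: [-179.9, 0.0, 82.9]
force: [0.2, -1.0, -0.0]
gripper_width: 68.1
gripper_force: 0.0
```

Run:
```python
from h import *
s=env.state();g=save('wrist','w4.png');T=wristT(g,s);np.save('pics/w4T.npy',T)
print(s['ee_pos'],s['ee_rot'])
pr=[np.array(proj(g,p,T)) for p in((611,34,124),(475.5,36,124))];print(np.round(pr))
u,v=(pr[0]+pr[1])/2
x0,y0=int(u-110),max(0,int(v-70));print(x0,y0)
cv2.imwrite('pics/w4c.png',cv2.resize(g['color'][y0:y0+150,x0:x0+200],None,fx=4,fy=4,interpolation=cv2.INTER_CUBIC))
```

```text
[537.37975102 -27.1859481  244.56010707] [-1.79944755e+02  1.34837685e-02  8.29053917e+01]
[[392. 126.]
 [250. 142.]]
211 64
```

View pics/w4c.png

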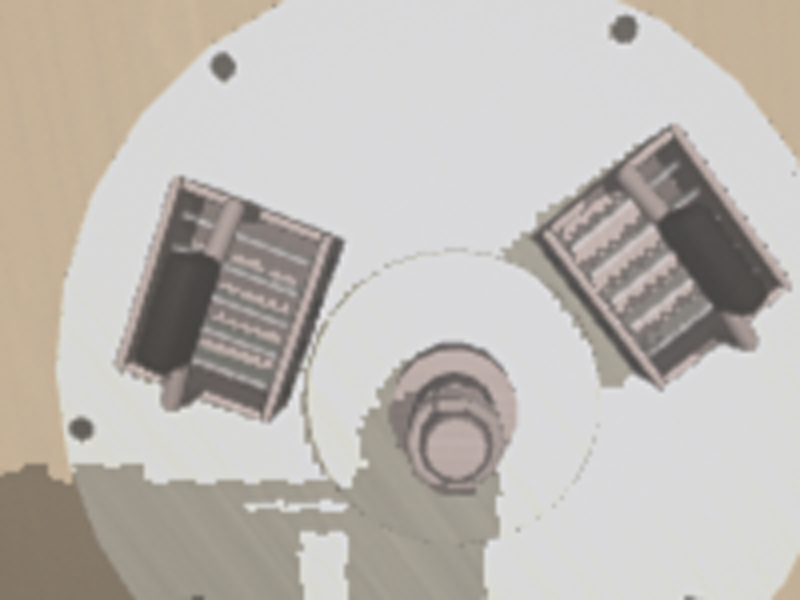

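Run:
```python
from h import *
g=load('w4');T=np.load('pics/w4T.npy')
r=lambda u,v,z:ray(g,u/4+211,v/4+64,z,T)
for n,p,q in(('A',(725,255),((697,200),(775,285))),('B',(169,312),((172,253),(133,360)))):
    d=r(*q[1],124)-r(*q[0],124);print(n,r(*p,124).round(1),'yd ang',np.degrees(np.arctan2(d[1],d[0])).round(1))
S=r(457,447,121);print('stud',S)
# rim corners at z=53
for n,c in(('A',((677,127),(785,290),(662,385),(542,235))),('B',((180,180),(342,240),(270,418),(122,368)))):
    P=np.array([r(*k,53) for k in c]);m=P.mean(0);e=m-S;print(n,m.round(1),np.degrees(np.arctan2(e[1],e[0])),np.hypot(*e[:2]), [np.linalg.norm(P[i]-P[i-1]).round(0) for i in range(4)],[np.degrees(np.arctan2(*(P[i]-P[i-1])[[1,0]])).round(0) for i in range(4)])
move(470,36,119)
```

```text
A [611.3  32.8 124. ] yd ang -51.7
B [478.2  36.  124. ] yd ang -120.6
stud [542.77848234  -5.44016787 121.        ]
A [610.8  31.1  53. ] 28.233869562832385 77.1754295391824 [np.float64(49.0), np.float64(58.0), np.float64(45.0), np.float64(58.0)] [np.float64(31.0), np.float64(-60.0), np.float64(-148.0), np.float64(123.0)]
B [479.3  35.   53. ] 147.5234147563078 75.29697307172465 [np.float64(58.0), np.float64(50.0), np.float64(58.0), np.float64(47.0)] [np.float64(62.0), np.float64(-27.0), np.float64(-121.0), np.float64(154.0)]
lin [ 0.1811 -0.2489  0.4193] rot [-180.     0.    82.9]
```

Call:
{"fn": "step_arm", "kwargs": {"linear": [[0.184,-0.221,0.1],[0.184,-0.221,0.2],[0.184,-0.221,0.25],[0.184,-0.221,0.25],[0.184,-0.221,0.35],[0.184,-0.221,0.41],[0.184,-0.221,0.418],[0.184,-0.221,0.418],[0.184,-0.221,0.418]], "turn": [0.064,0.064,0.064,0.064,0.064,0.064,0.064,0.064,0.064], "fingers": -0.2}}

```text
time_s: 24.82
ee_pos: [479.8, 36.7, 120.8]
ee_rot: [179.9, -0.1, 60.0]
force: [0.6, -0.4, -0.4]
gripper_width: 55.0
gripper_force: 0.0
```

Call:
{"fn": "step_arm", "kwargs": {"linear": [[0,0,0],[0,0,0],[0,0,0],[0,0,0],[0,0,0],[0,0,0],[0,0,0]], "turn": [0,0,0,0,0,0,0], "fingers": 1, "force": 25}}

```text
time_s: 25.7
ee_pos: [478.6, 37.0, 119.6]
ee_rot: [-180.0, -0.0, 60.0]
force: [-0.9, 0.5, 1.0]
gripper_width: 8.9
gripper_force: 25.0
```

Call:
{"fn": "step_arm", "kwargs": {"linear": [[0,0,-0.05],[0,0,-0.15],[0,0,-0.25],[0,0,-0.35],[0,0,-0.35],[0,0,-0.35],[0,0,-0.35]], "turn": [0,0,0,0,0,0,0]}}

```text
time_s: 26.58
ee_pos: [477.8, 36.9, 223.2]
ee_rot: [-179.9, 0.1, 60.0]
force: [-0.3, 0.3, -1.1]
gripper_width: 9.2
gripper_force: 25.0
```

Run:
```python
from h import *
s=env.state();print(s['ee_pos'],s['ee_rot'],s['gripper_width'])
a=save('side','s4.png')['color']
cv2.imwrite('pics/v4.png',cv2.resize(a[80:280,180:400],None,fx=3,fy=3,interpolation=cv2.INTER_CUBIC))
move(400,265.6,230)
```

```text
[477.76799505  36.86117965 223.2380559 ] [-1.79859854e+02  8.67538637e-02  5.99679626e+01] 9.156912017946993
lin [ 0.5301 -0.6064 -0.0215] rot [-1.799e+02  1.000e-01  6.000e+01]
```

View pics/v4.png

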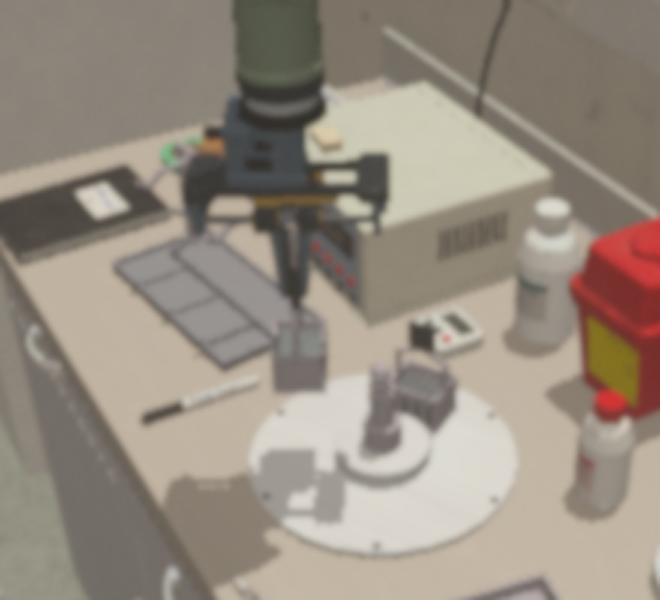

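Call:
{"fn": "step_arm", "kwargs": {"linear": [[0.08,-0.07,0],[0.2,-0.17,0],[0.32,-0.28,0.02],[0.44,-0.38,0.05],[0.53,-0.46,0.077],[0.597,-0.521,0.077],[0.597,-0.521,0.077],[0.597,-0.521,0.077],[0.597,-0.521,0.077],[0.597,-0.521,0.077]], "turn": [-0.017,-0.034,-0.051,-0.068,-0.085,-0.102,-0.102,-0.102,-0.102,-0.102]}}

```text
time_s: 27.88
ee_pos: [433.2, 269.4, 201.6]
ee_rot: [180.0, 0.0, 96.6]
force: [0.4, 0.7, -1.2]
gripper_width: 8.8
gripper_force: 25.0
```

Run:
```python
from h import *
s=env.state();g=save('wrist','w5.png');T=wristT(g,s);np.save('pics/w5T.npy',T)
print(s['ee_pos'],s['ee_rot'],s['gripper_width'])
for p in((461.4,428.9,139),(471.8,352.5,139),(479.8,275.6,139)):print(np.round(proj(g,p,T)))
cv2.imwrite('pics/w5b.png',cv2.resize(g['color'][:280],None,fx=1.25,fy=1.25,interpolation=cv2.INTER_CUBIC))
```

```text
[433.16325956 269.44078325 201.64438399] [1.79992350e+02 1.73201481e-03 9.66024098e+01] 8.767539980335867
[392.  -4.]
[387. 115.]
[381. 215.]
```

View pics/w5b.png

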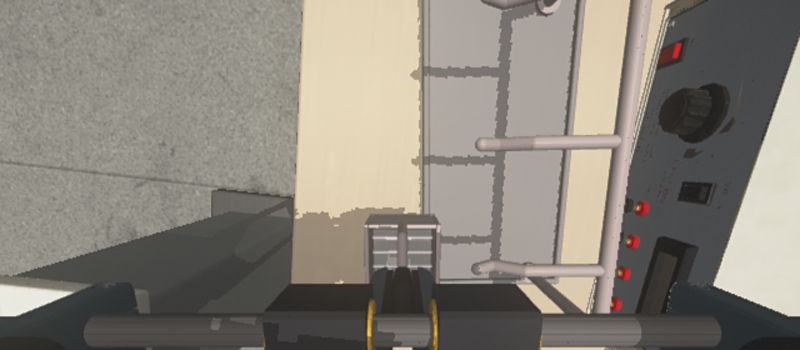

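Hook tips at (482,144) and (478,269) in the 1.25× view agree with the prediction to about 2 mm. Now I'll approach hook 3.

Call:
{"fn": "step_arm", "kwargs": {"linear": [[0.003,0,0.04],[0.003,0,0.07],[0.003,0.05,0.07],[0.003,0.1,0.07],[0.003,0.15,0.07],[0.003,0.18,0.07],[0.003,0.198,0.07],[0.003,0.198,0.07],[0.003,0.198,0.07]], "turn": [0,0,0,0,0,0,0,0,0]}}

```text
time_s: 29.05
ee_pos: [491.4, 277.9, 180.6]
ee_rot: [-180.0, -0.0, 96.7]
force: [-0.2, 0.6, -0.4]
gripper_width: 8.7
gripper_force: 25.0
```

Call:
{"fn": "step_arm", "kwargs": {"linear": [[0,0,0.012],[0,0,0.024],[0,0,0.036],[0,0,0.047],[0,0,0.05],[0,0,0.05],[0,0,0.05]], "turn": [0,0,0,0,0,0,0]}}

```text
time_s: 29.92
ee_pos: [492.0, 278.0, 165.7]
ee_rot: [180.0, -0.0, 96.7]
force: [1.5, -1.3, -0.8]
gripper_width: 8.5
gripper_force: 25.0
```

Run:
```python
from h import *
s=env.state();print(s['ee_pos'],s['force'],s['torque'])
a=save('side','s6.png')['color'];b=save('wrist','w6.png')['color']
a=cv2.resize(a[90:240,170:350],(540,450),interpolation=cv2.INTER_CUBIC)
b=cv2.resize(b[140:290,300:400],(260,390),interpolation=cv2.INTER_CUBIC)
cv2.imwrite('pics/v6.png',np.hstack([a,np.pad(b,((0,60),(0,0),(0,0)))]))
```

```text
[492.00727583 277.98884122 165.66570151] [ 1.51043439 -1.32200555 -0.80589368] [-0.1508975 -0.0790394  0.0307751]
```

View pics/v6.png

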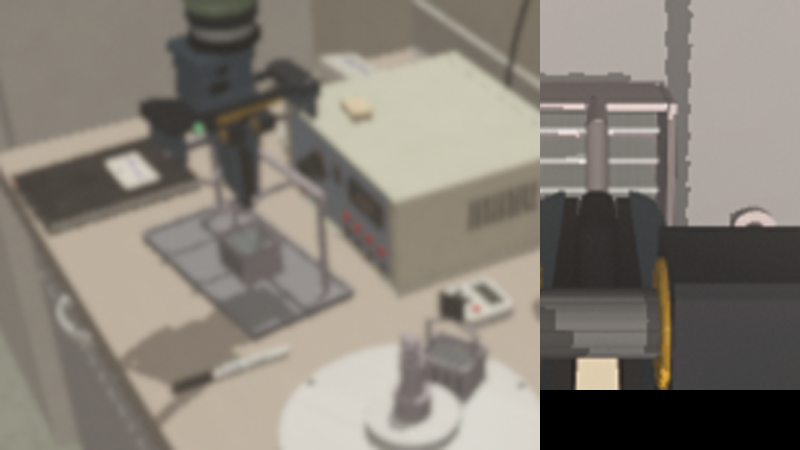

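The basket is at the right-hand hook with its arch over the seat. I'll lower it gently until the load transfers.

Call:
{"fn": "step_arm", "kwargs": {"linear": [[0,0,0.003],[0,0,0.006],[0,0,0.008],[0,0,0.008]], "turn": [0,0,0,0]}}

```text
time_s: 30.52
ee_pos: [492.9, 278.2, 164.6]
ee_rot: [179.8, -0.0, 96.7]
force: [0.9, -1.2, 5.5]
gripper_width: 8.6
gripper_force: 25.0
```

Call:
{"fn": "step_arm", "kwargs": {"linear": [[0,0,0],[0,0,0],[0,0,0],[0,0,-0.02],[0,0,-0.05],[0,0,-0.1],[0,0,-0.2],[0,0,-0.25],[0,0,-0.25]], "turn": [0,0,0,0,0,0,0,0,0], "fingers": 0.4}}

```text
time_s: 31.65
ee_pos: [492.4, 278.3, 239.7]
ee_rot: [179.8, -0.1, 96.7]
force: [0.2, -0.6, 0.4]
gripper_width: 27.3
gripper_force: 0.0
```

Run:
```python
from h import *
s=env.state();print(s['ee_pos'],s['gripper_width'])
move(580,-50,230)
a=save('side','s7.png')['color'];b=save('top','t7.png')['color']
a=cv2.resize(a[100:240,180:350],(510,420),interpolation=cv2.INTER_CUBIC)
b=cv2.resize(b[185:245,265:345],(280,210),interpolation=cv2.INTER_CUBIC)
cv2.imwrite('pics/v7.png',np.hstack([a,np.pad(b,((0,210),(0,0),(0,0)))]))
```

```text
[492.39096038 278.32037983 239.67717516] 27.34450702181677
lin [-1.121   0.1625  0.0313] rot [ 1.798e+02 -1.000e-01  9.670e+01]
```

View pics/v7.png

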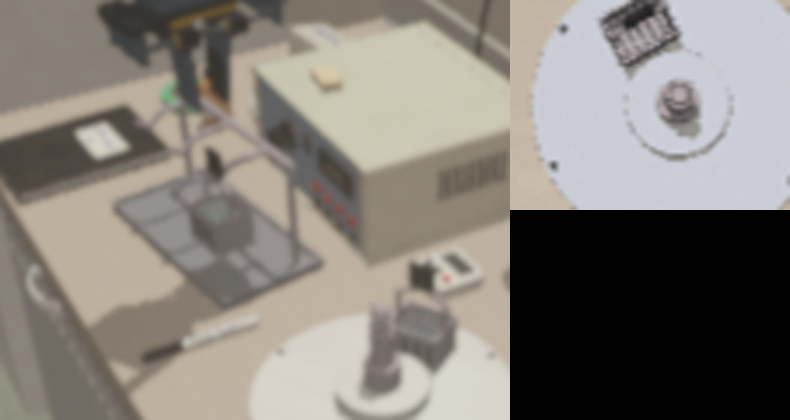

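The first basket hangs upright on hook 3. I'll check by image difference that basket A and the tray haven't moved.

Run:
```python
from h import *
a=load('top2')['color'];b=load('t7')['color'];z=load('top0')['color']
def sh(p,q,x,y,w=16):
    r=cv2.matchTemplate(q[y-w-8:y+w+8,x-w-8:x+w+8],p[y-w:y+w,x-w:x+w],cv2.TM_CCOEFF_NORMED);i=cv2.minMaxLoc(r);return np.array(i[3])-8,round(i[1],3)
print('A',sh(a,b,302,194),'trayUL',sh(z,b,381,206),'trayLL',sh(z,b,374,253,10),'UR',sh(z,b,452,216,10))
```

```text
A (array([0, 0]), 1.0) trayUL (array([0, 0]), 0.834) trayLL (array([0, 0]), 0.997) UR (array([0, 0]), 0.999)
```

Call:
{"fn": "step_arm", "kwargs": {"linear": [[-0.2,0.05,0],[-0.4,0.1,0],[-0.6,0.15,0],[-0.8,0.25,0],[-0.78,0.3,0],[-0.78,0.3,0],[-0.78,0.3,0],[-0.78,0.3,0]], "turn": [-0.02,-0.04,-0.066,-0.066,-0.066,-0.066,-0.066,-0.066]}}

```text
time_s: 32.75
ee_pos: [607.6, 56.8, 238.1]
ee_rot: [-180.0, -0.0, 120.5]
force: [0.5, -0.2, -0.2]
gripper_width: 27.4
gripper_force: 0.0
```

Run:
```python
from h import *
s=env.state();print(s['ee_pos'],s['ee_rot'],s['gripper_width']);move(611.2,32.8,119)
```

```text
[607.56091692  56.7756506  238.06249269] [-1.79964312e+02 -1.99692517e-02  1.20524483e+02] 27.38522436889587
lin [-0.0751 -0.0299  0.3969] rot [-180.    -0.   120.5]
```

Call:
{"fn": "step_arm", "kwargs": {"linear": [[-0.075,-0.03,0.1],[-0.075,-0.03,0.2],[-0.075,-0.03,0.25],[-0.075,-0.03,0.33],[-0.075,-0.03,0.38],[-0.075,-0.03,0.395],[-0.075,-0.03,0.395],[-0.075,-0.03,0.395]], "turn": [0,0,0,0,0,0,0,0], "fingers": -0.2}}

```text
time_s: 33.75
ee_pos: [612.7, 32.2, 120.6]
ee_rot: [179.9, 0.0, 120.5]
force: [-0.2, -0.5, -0.4]
gripper_width: 54.9
gripper_force: 0.0
```

Call:
{"fn": "step_arm", "kwargs": {"linear": [[0,0,0],[0,0,0],[0,0,0],[0,0,0],[0,0,0],[0,0,0],[0,0,0]], "turn": [0,0,0,0,0,0,0], "fingers": 1, "force": 25}}

```text
time_s: 34.62
ee_pos: [612.1, 32.1, 119.6]
ee_rot: [180.0, -0.0, 120.4]
force: [0.5, 0.1, -0.1]
gripper_width: 9.1
gripper_force: 25.0
```

Call:
{"fn": "step_arm", "kwargs": {"linear": [[0,0,-0.1],[0,0,-0.25],[0,0,-0.42],[0,0,-0.42],[0.07,-0.085,-0.42],[0.17,-0.21,-0.42],[0.27,-0.34,-0.42],[0.36,-0.45,-0.42],[0.404,-0.505,-0.42],[0.404,-0.505,-0.42],[0.404,-0.505,-0.42],[0.404,-0.505,-0.42]], "turn": [0,0,0,0,0.02,0.04,0.066,0.066,0.066,0.066,0.066,0.066]}}

```text
time_s: 36.12
ee_pos: [421.0, 59.7, 245.3]
ee_rot: [-180.0, 0.0, 96.7]
force: [0.3, -0.8, -0.4]
gripper_width: 9.0
gripper_force: 25.0
```

Run:
```python
from h import *
s=env.state();print(s['ee_pos'],s['ee_rot'],s['gripper_width']);move(414,330,215);move(413.7,423.2,200)
```

```text
[421.00952885  59.7381641  245.25213027] [-1.79981016e+02  4.32382236e-04  9.66738674e+01] 8.988638497161414
lin [0.8975 0.0815 0.1008] rot [-180.     0.    96.7]
lin [1.2062 0.1167 0.1508] rot [-180.     0.    96.7]
```

Call:
{"fn": "step_arm", "kwargs": {"linear": [[0.1,0,0],[0.25,0.02,0],[0.4,0.04,0],[0.55,0.05,0.03],[0.7,0.07,0.06],[0.82,0.08,0.1],[0.9,0.082,0.1],[0.9,0.082,0.1],[0.9,0.082,0.1]], "turn": [0,0,0,0,0,0,0,0,0]}}

```text
time_s: 37.25
ee_pos: [413.4, 330.3, 215.3]
ee_rot: [-180.0, 0.0, 96.7]
force: [-0.6, -0.3, -0.0]
gripper_width: 8.8
gripper_force: 25.0
```

Call:
{"fn": "step_arm", "kwargs": {"linear": [[0.1,0.01,0.02],[0.2,0.02,0.03],[0.28,0.03,0.05],[0.307,0.034,0.05],[0.307,0.034,0.05],[0.307,0.034,0.05]], "turn": [0,0,0,0,0,0]}}

```text
time_s: 38.0
ee_pos: [412.5, 422.7, 200.9]
ee_rot: [180.0, 0.0, 96.7]
force: [-0.7, 0.9, -1.4]
gripper_width: 9.1
gripper_force: 25.0
```

Run:
```python
from h import *
s=env.state();g=save('wrist','w8.png');T=wristT(g,s);np.save('pics/w8T.npy',T);print(s['ee_pos'],s['ee_rot'],s['gripper_width']);move(473.3,430.3,180)
u,v=proj(g,(461.4,428.9,139),T);print(u,v)
x,y=int(u),int(v);c=cv2.resize(g['color'][y-40:y+40,x-60:x+90],None,fx=4,fy=4,interpolation=cv2.INTER_CUBIC)
e=cv2.cvtColor(g['color'],cv2.COLOR_BGR2GRAY)
for r in range(y-12,y+13,3):print(e[r,x-16:x+24:2])
t=load('top0')['color'];save('side','s8.png')
```

```text
[412.5412354  422.69689416 200.87511129] [1.79998555e+02 2.48242838e-02 9.66593158e+01] 9.096637108336166
lin [0.0016 0.2039 0.07  ] rot [180.    0.   96.7]
383.7950805128778 215.22315482794983
[159 160 159 159 159 159 159 159 159 158 159 158 158 108 108 108 107 154
 158 158]
[159 158 159 159 159 159 160 158 159 159 153 151 120 101 103  97 103 152
 152 155]
[158 159 158 159 158 159 148 105  98 115 127 136 145 152 154 141 138 135
 131 125]
[157 157 158 158 159 133 101 115 123 163 160 162 164 163 158 145 146 146
 146 146]
[157 158 158 157 158 127 101 116 123 170 159 151 146 133 110 118 122 129
 131 135]
[158 157 157 158 157 159 137 117 114 135 156 156 149 106 106 105 151 158
 157 154]
[156 156 157 156 157 156 156 157 156 157 156 157 114 106 107 104 145 156
 156 157]
[156 157 157 156 157 157 157 157 157 157 158 157 156 106 106 106 119 157
 156 157]
[65 66 65 66 65 67 66 66 67 66 66 68 58 56 57 57 66 68 68 69]
```

Call:
{"fn": "step_arm", "kwargs": {"linear": [[0.004,0,0.04],[0.004,0,0.07],[0.004,0.05,0.07],[0.004,0.1,0.07],[0.004,0.15,0.07],[0.004,0.18,0.07],[0.004,0.198,0.07],[0.004,0.198,0.07],[0.004,0.198,0.07]], "turn": [-0.002,-0.002,-0.002,-0.002,-0.002,-0.002,-0.002,-0.002,-0.002]}}

```text
time_s: 39.22
ee_pos: [471.0, 431.6, 179.7]
ee_rot: [-180.0, -0.0, 97.4]
force: [-0.2, -0.0, -2.1]
gripper_width: 8.8
gripper_force: 25.0
```

Call:
{"fn": "step_arm", "kwargs": {"linear": [[0,0,0.012],[0,0,0.024],[0,0,0.036],[0,0,0.045],[0,0,0.048],[0,0,0.05],[0,0,0.05]], "turn": [0,0,0,0,0,0,0]}}

```text
time_s: 40.1
ee_pos: [471.8, 431.7, 165.3]
ee_rot: [179.9, -0.0, 97.4]
force: [0.2, -0.8, 2.9]
gripper_width: 8.5
gripper_force: 25.0
```

Call:
{"fn": "step_arm", "kwargs": {"linear": [[0,0,0.003],[0,0,0.006],[0,0,0.006]], "turn": [0,0,0]}}

```text
time_s: 40.48
ee_pos: [472.3, 431.9, 164.6]
ee_rot: [179.8, -0.1, 97.4]
force: [1.1, -2.3, 8.2]
gripper_width: 9.0
gripper_force: 25.0
```

The seat has taken the load, so I'll release and retreat upward, then clear of the cameras.

Call:
{"fn": "step_arm", "kwargs": {"linear": [[0,0,0],[0,0,0],[0,0,0],[0,0,-0.02],[0,0,-0.05],[0,0,-0.1],[0,0,-0.2],[0,0,-0.35],[0,0,-0.4],[0,0,-0.4]], "turn": [0,0,0,0,0,0,0,0,0,0], "fingers": 0.4}}

```text
time_s: 41.72
ee_pos: [471.6, 431.8, 284.2]
ee_rot: [179.9, -0.1, 97.4]
force: [0.6, 0.0, -0.5]
gripper_width: 27.3
gripper_force: 0.0
```

Call:
{"fn": "step_arm", "kwargs": {"linear": [[0,-0.2,0],[0,-0.4,0],[0,-0.6,0],[0,-0.7,0],[0,-0.7,0],[0,-0.7,0],[0,-0.7,0],[0,-0.7,0]], "turn": [0,0,0,0,0,0,0,0]}}

```text
time_s: 42.72
ee_pos: [263.9, 404.6, 282.4]
ee_rot: [-180.0, 0.0, 97.3]
force: [0.1, -1.1, 0.3]
gripper_width: 27.1
gripper_force: 0.0
```

Run:
```python
from h import *
a=save('side','s9.png')['color'];b=save('top','t9.png')['color']
A=cv2.resize(a[90:220,190:320],(390,390),interpolation=cv2.INTER_CUBIC)
C=cv2.resize(a[260:370,295:415],(400,366),interpolation=cv2.INTER_CUBIC);C=np.pad(C,((0,24),(0,0),(0,0)))
B=cv2.resize(b[190:266,140:460],(790,188),interpolation=cv2.INTER_CUBIC)
cv2.imwrite('pics/v9.png',np.vstack([np.hstack([A,C]),B]))
```

```text
(no output)
```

View pics/v9.png

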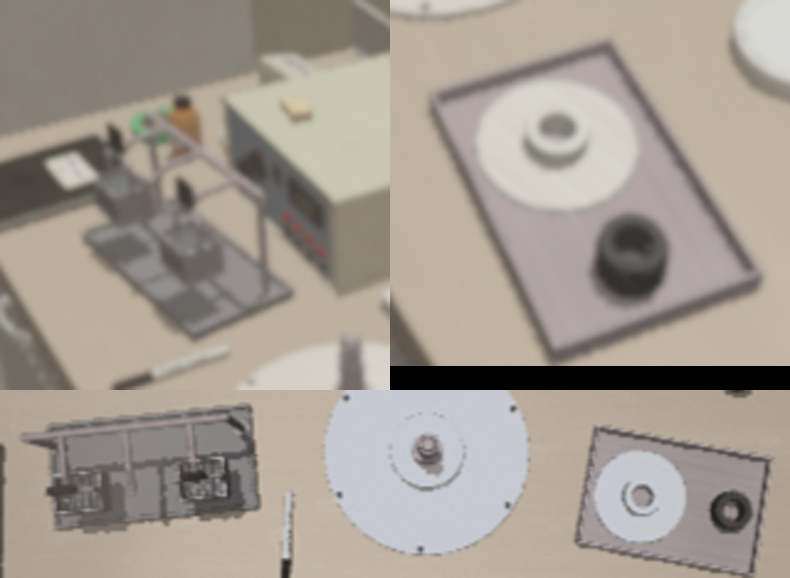

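Both baskets hang on hooks 1 and 3, the plate and nut lie in the tray, and the holder is empty. I'll wait a moment for them to settle, check for motion, and hand in.

Call:
{"fn": "step_arm", "kwargs": {"linear": [[0,0,0],[0,0,0],[0,0,0],[0,0,0],[0,0,0],[0,0,0],[0,0,0],[0,0,0],[0,0,0],[0,0,0],[0,0,0],[0,0,0],[0,0,0],[0,0,0],[0,0,0],[0,0,0]], "turn": [0,0,0,0,0,0,0,0,0,0,0,0,0,0,0,0]}}

```text
time_s: 44.82
ee_pos: [263.1, 404.5, 282.9]
ee_rot: [180.0, -0.0, 97.4]
force: [0.2, 0.5, -1.0]
gripper_width: 27.6
gripper_force: 0.0
```

Run:
```python
from h import *
a=cams.grab_frame('side')['color'];env.state();b=cams.grab_frame('side')['color'];o=load('s9')['color']
for p in(o,a):print(np.abs(p[120:200,190:320].astype(int)-b[120:200,190:320]).max())
print(env.job_done())
```

```text
2
3
the job is handed in; nothing more can be done
None
```

The job is handed in: the nut and the flat-lying plate are in the tray, and both baskets present hang upright and still on hooks 1 and 3, finished at about 45 s of the 208 s allowed.

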